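Pop the sample hatch of the pigment mill

ROBOT

A 7-joint arm with a two-finger parallel gripper is mounted at the origin on the work surface. World frame = base frame: x ahead of the robot, y to its left, z up, the work surface at z = 0. Lengths are in m, angles in degrees, forces in N, time in s.
With the tool pointing down it reaches from about 0.425 to 0.875 m from the base axis. Payload 4.7 kg.
Tool frame: the origin (TCP) lies at the very end of the fingers, on their centre line; the grasp point (between the pads) lies robot.grip_depth behind it (robot.grip_depth is the distance from the TCP to the grasp point, in m); z points along the fingers, y is the line along which they close (so a half turn about z gives the same grasp; the last joint's range is limited). The gripper opens to 87 mm and grips with 3 to 60 N. Pads are 19 mm wide; open, the fingers measure 117 mm over their backs; the gripper's body (75 mm by 190 mm) begins 51 mm behind the grasp point.
Start: joints at [73.115, 18.392, -4.016, 83.108, 1.295, 78.541, -3.26], TCP at [0.198, -0.619, 0.223] pointing down, gripper open.
Joint ranges: [-163.93, 163.93], [-17.29, 119.83], [-79.2, 71.16], [3.27, 140.29], [-89.18, 269.18], [5.43, 117.66], [-154.24, 154.24]. Speed limits (degrees/s): [147.25, 147.25, 180, 180, 180, 180, 180].

INTERFACE

Orientations are given as [roll, pitch, yaw] about the fixed x, y, z axes, in that order (R = Rz(yaw) Ry(pitch) Rx(roll)).
In Python, from bench import telemetry, vision, ticket, robot gives the robot as it stands. The module is installed in compiled form; this text tells all that it offers.
- The arm moves only by the tool drive_tool, never from a script. Its arguments are lists of equal length, an entry for each row: "dp": the shift along the tool's x, y, z in cm, a list of three; "turn": the turn, a rotation vector about the tool's x, y, z in degrees, a list of three; "hand": the gripper command: -1 is shut, 1 is fully open, values between are in proportion. A call has 1 to 5 rows; each row shifts and turns the commanded pose from where the row before left it, along the tool's axes as they then stand; what a row does not reach is not made up. A row lasts 1/12 s, in which the tool goes at most 41.7 mm and 7.16 degrees, less where a joint would pass 70% of its speed; a pose out of reach is approached as far as the arm can. A call with a gripper value outside its range is refused whole. The fingers move at their own pace and stop on an object; "force" is the grip in N (left out, the last holds). Time passes only in rows, so rows that do not move let the fingers close. It gives the time, the measured TCP pose, the force, the opening and the grip force at its end, in the units of the state.
- telemetry.read_state(): the state, without advancing time (a new reading comes with each control period).
- vision.read_camera(name): name is "side" or "top" or "wrist"; returns a dict with "img" (420x560x3 uint8, red, green, blue), "range_z" (420x560 float32, m along the optical axis (not along the pixel's ray), 0 where there is no reading), "vertical_fov" (degrees; the focal length in pixels is half the picture's height over the tangent of half this angle, whatever the lens; pixels are square), "cx", "cy" (the principal point, pixels), "extrinsics" (4x4, takes a point from camera to world coordinates); the wrist camera has in their place "mount" (4x4, takes a point from camera to tool coordinates, whose origin is the TCP and whose axes are the flange's). Camera axes: x right, y down, z forward; pixel columns grow to the right and rows downward; lengths in m; the calibration is good to about 2 mm. A picture is of the moment at which its call begins: read the wrist's pose just before it.
- ticket.sign_off(): hands the job in; it is judged then, once.
The state is a dict: "time_s": time; "q": joint angles; "dq": joint speeds; "tau": joint torques, N m; "ee_pos": TCP position; "tool_rot": TCP orientation; "ft_force": force on the tool from outside, world axes, zero at the start; "moment": the same for the moment, N m; "grip_width": opening from 0.0 (shut) to 1.0 (fully open); "grip_force": force on a finger pad.
Only numpy, scipy, OpenCV 4.12 (cv2) and the standard library are available. Lean on these libraries where they do the work, as an engineer would, in place of code of your own. Each camera call takes 0.05 s, during which the arm holds its last target. There are 200 camera calls.

TASK

The batch in the mill with the orange press pad is ready for checking: press the orange pad on its hatch fully down once with the fingertips and let go, so that the hatch springs wide open by itself; back away and wait a moment to see that it stays open. Do not push the opened hatch down again, leave the hatch of the blue mill alone, and do not lift or shift the cup, pestle, mortar or palette.

Things in the scene. Friction and masses are not known exactly. Their poses are not given: they have to be found in the camera images.
- orange_mill: fixed benchtop pigment mill with the orange press pad: white case 170 (x) x 150 (y) x 99 mm high, origin under its centre, x axis from its front (dial, robot side) to its rear, yaw up to 0.35. In its top: an aluminium hatch 86 (x) x 92 (y) mm, top 112 mm above the table (13 mm above the case), hinge along y at x = +47 mm, z = 105 mm
- blue_mill: fixed benchtop pigment mill with the blue press pad: white case 170 (x) x 150 (y) x 99 mm high, origin under its centre, x axis from its front (dial, robot side) to its rear, yaw up to 0.35. In its top: an aluminium hatch 86 (x) x 92 (y) mm, top 112 mm above the table (13 mm above the case), hinge along y at x = +47 mm, z = 105 mm
- orange_pad (a point): centre of the top of the orange press pad, a 29 mm disc, 2 mm proud, on the hatch of the orange mill, 20 mm from the hatch's front edge, 69 mm from the hinge; 114 mm above the table when shut, 5.9 mm lower pressed to the stop; moves with the hatch: x axis towards the hinge, z out of the hatch
- blue_pad (a point): centre of the top of the blue press pad, a 29 mm disc, 2 mm proud, on the hatch of the blue mill, 20 mm from the hatch's front edge, 69 mm from the hinge; 114 mm above the table when shut, 5.9 mm lower pressed to the stop; moves with the hatch: x axis towards the hinge, z out of the hatch
- orange_hatch (a joint): hatch angle of the orange mill, rad: 0 shut and latched, negative pressed in (stop -0.085), positive swinging up and to the rear, stop at 1.10 (open). Push-push: pressed past -0.06 and let go, it springs open within 1 s and stays; pushed fully down again it latches shut. At the pad it yields at about 3 N (3 to 5 N while moving), then meets a hard stop
- blue_hatch (a joint): hatch angle of the blue mill, rad: 0 shut and latched, negative pressed in (stop -0.085), positive swinging up and to the rear, stop at 1.10 (open). Push-push: pressed past -0.06 and let go, it springs open within 1 s and stays; pushed fully down again it latches shut. At the pad it yields at about 3 N (3 to 5 N while moving), then meets a hard stop
- cup: loose lime-green plastic cup, 72 mm across the rim, 100 mm high, standing upright; origin under its centre
- pestle: loose dark stone pestle standing on its broad end, 54 mm wide, 122 mm high; origin under its centre
- mortar: loose black stone mortar, 128 mm across, 85 mm high; origin under its centre
- palette: loose white flower-shaped palette of seven small dishes, 110 mm across, 14 mm high; origin under its centre
Things that resemble listed ones, but are neither listed nor needed, are in the scene too. Leave any green or yellow look-alike of the orange_mill alone.

How it is judged (in metres and radians):
On the way, in this order (a step that is already met when the one before it is completed fails the run):
1. the hatch of the orange mill is pressed in by the fingers (value of joint orange_hatch below -0.045 rad and contact force between the fingers and orange_mill above 1 N).
2. the hatch has sprung wide open and stays open by itself, touched by nothing (value of joint orange_hatch above 0.95 rad and contact force between each of the arm, the fingers and orange_mill below 0.1 N), for 0.5 s.
At the end, for the whole second after the job is handed in: The hatch of the orange mill stands open (more than 0.95 rad) and still, touched by nothing; the hatch of the blue mill is shut; cup, pestle, mortar and palette stand upright within 20 mm of where they were (value of joint orange_hatch above 0.95 rad and velocity of joint orange_hatch between -0.05 and 0.05 rad/s and value of joint blue_hatch between -0.03 and 0.04 rad and distance of each of cup, pestle, mortar, palette from where it was at the start of the episode below 0.02 m and angle between each of cup, pestle, mortar, palette's own z axis and vertical below 0.15 rad).
It fails at once if the opened hatch of the orange mill is pushed down again (value of joint orange_hatch above 0.5 rad and velocity of joint orange_hatch below -0.1 rad/s and contact force between any of the fingers, the arm and orange_mill above 0.8 N).
It fails at once if the hatch of the blue mill is pressed or opened (value of joint blue_hatch below -0.03 rad or value of joint blue_hatch above 0.05 rad).
It fails at once if the cup, pestle, mortar or palette is lifted, shifted or tipped (distance of any of cup, pestle, mortar, palette from where it was at the start of the episode above 0.02 m or angle between any of cup, pestle, mortar, palette's own z axis and vertical above 0.25 rad).
It also fails if it takes over 32 s, if anything falls off the work surface, if the arm or the gripper's body presses on something with over 40 N, if the wrist force passes 120 N, or if a joint passes its speed limit or range.

## Working session

There is one attempt and no reset: what is moved stays moved. The work goes in short steps, Python scripts to look and compute and a tool call to move; the robot and the scene stay as the last step left them, time stands still between calls to the robot, and variables do not carry over. Pictures are saved under pics/ and viewed, at most 10 in all, crops included, and the job is handed in when it is done.

Besides the shell and the picture viewer there is one more tool, called after "Emit:" by a JSON object that holds its "api" and its "payload", one argument or row to a line. drive_tool: Moves the arm, as the interface text tells. Its arguments: {"type":"object","properties":{"dp":{"type":"array"},"turn":{"type":"array"},"hand":{"type":"array"},"force":{"type":"number"}},"required":["dp","turn","hand"]}

```bash
mkdir -p pics; cat > h.py <<'E'
import numpy as np,cv2
from bench import telemetry,vision,ticket,robot
def cloud(c,E):
    h,w=c["range_z"].shape;f=h/2/np.tan(np.radians(c["vertical_fov"])/2)
    v,u=np.mgrid[:h,:w];z=c["range_z"]
    P=np.stack([(u-c["cx"])*z/f,(v-c["cy"])*z/f,z],-1)
    return P@E[:3,:3].T+E[:3,3]
E
python3 - <<'E'
from h import *
s=telemetry.read_state();print({k:np.round(v,3) for k,v in s.items()},robot.grip_depth)
for n in("top","side"):
    c=vision.read_camera(n);cv2.imwrite(f"pics/{n}.png",c["img"][...,::-1])
    np.savez(n,P=cloud(c,c["extrinsics"]),img=c["img"])
E
```

```text
{'time_s': np.float64(0.0), 'q': array([73.117, 18.441, -4.016, 83.174,  1.295, 78.54 , -3.26 ]), 'dq': array([-0.01 , -0.016,  0.006,  0.126, -0.061, -0.085,  0.   ]), 'tau': array([ 0.0000e+00, -4.9128e+01, -4.0400e-01, -3.1252e+01, -6.4000e-02,
        4.4000e-02,  0.0000e+00]), 'ee_pos': array([ 0.197, -0.619,  0.221]), 'tool_rot': array([-1.7989e+02,  5.0000e-03,  1.7693e+01]), 'ft_force': array([ 0.357, -0.148,  0.409]), 'moment': array([-0.029, -0.015,  0.023]), 'grip_force': np.float64(0.0), 'grip_width': np.float64(0.998)} 0.0187
```

View pics/top.png

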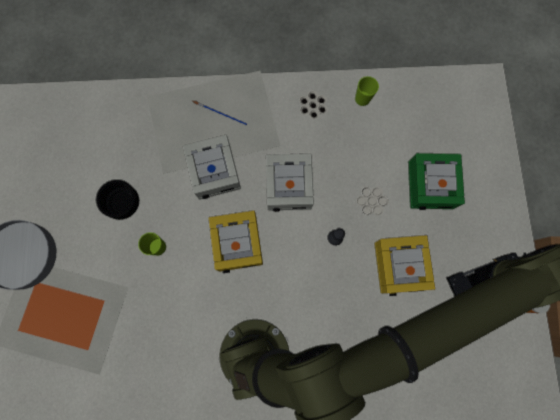

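View pics/side.png

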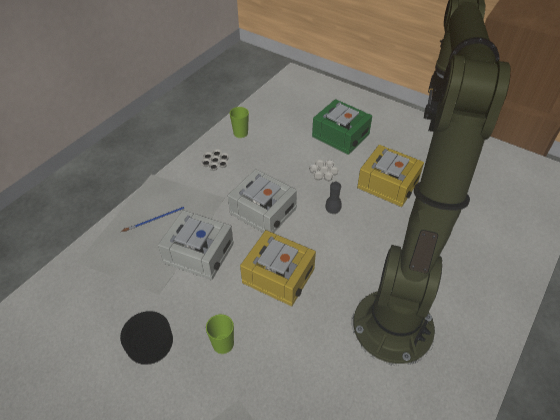

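The white mill with the orange pad is at about (290,184) in the top view, and the white blue-pad mill is at (211,168). The yellow and green mills are look-alikes. The pestle (336,236) and a yellow mill (236,241) stand near the approach.

```bash
python3 - <<'E'
from h import *
for n,c0 in(("top",(290,184)),("side",(267,192))):
    d=np.load(n+".npz");P=d["P"];hsv=cv2.cvtColor(d["img"],cv2.COLOR_RGB2HSV)
    v,u=np.mgrid[:420,:560]
    near=np.hypot(u-c0[0],v-c0[1])<12
    m=near&((hsv[...,0]<20)&(hsv[...,1]>120))
    print(n,"pad",m.sum(),u[m].mean(),v[m].mean(),np.median(P[m],0).round(4),P[m].mean(0).round(4))
    big=np.hypot(u-c0[0],v-c0[1])<45
    pad=P[m].mean(0)
    for lo,hi in((.092,.103),(.107,.118)):
        k=big&(P[...,2]>lo)&(P[...,2]<hi)&(hsv[...,1]<90)&(np.hypot(P[...,0]-pad[0],P[...,1]-pad[1])<.16)
        r=cv2.minAreaRect(P[k][:,:2].astype(np.float32)*1000);print(lo,k.sum(),r)
d=np.load("top.npz");P=d["P"]
for n,(u,v) in dict(pestle=(336,236),pal=(372,201),ymill=(236,241),rmill=(405,266),base=(254,350)).items(): print(n,P[v,u].round(3))
Z=P[...,2];print("top z max non-arm",Z[:230,:].max())
E
```

```text
top pad 47 289.70212765957444 183.93617021276594 [ 0.5256 -0.1362  0.1141] [ 0.5254 -0.1357  0.1143]
0.092 1228 ((541.1051025390625, -115.10645294189453), (189.633056640625, 185.82228088378906), 88.84076690673828)
0.107 680 ((554.135498046875, -140.3673858642578), (116.57434844970703, 137.70323181152344), 85.2059326171875)
side pad 38 267.3157894736842 191.5 [ 0.5255 -0.1352  0.1124] [ 0.5249 -0.1351  0.1124]
0.092 921 ((545.6649780273438, -133.3145294189453), (152.32846069335938, 172.14141845703125), 88.68091583251953)
0.107 456 ((549.2366333007812, -134.7180633544922), (103.69926452636719, 96.16814422607422), 89.32237243652344)
pestle [ 0.352 -0.269  0.121]
pal [ 0.481 -0.418  0.004]
ymill [0.352 0.04  0.108]
rmill [ 0.251 -0.477  0.103]
base [ 0.048 -0.014  0.309]
top z max non-arm 1.4658479600912842
```

Emit:
{"api": "drive_tool", "payload": {
  "dp": [
    [3,-2.4,0],
    [3,-2.4,0],
    [3,-2.4,0],
    [3,-2.4,0],
    [3,-2.4,0]
  ],
  "turn": [
    [0,0,0],
    [0,0,0],
    [0,0,0],
    [0,0,0],
    [0,0,0]
  ],
  "hand": [-1,-1,-1,-1,-1]
}}

```text
time_s: 0.52
ee_pos: [0.3045, -0.4575, 0.2221]
tool_rot: [-180.0, 0.0, 17.7]
ft_force: [1.2, -0.4, 0.7]
grip_width: 0.708
grip_force: 0.0
```

Emit:
{"api": "drive_tool", "payload": {
  "dp": [
    [3,-2.4,0],
    [3,-2.4,0],
    [3,-2.4,0],
    [3,-2.4,0],
    [3,-2.4,0]
  ],
  "turn": [
    [0,0,0],
    [0,0,0],
    [0,0,0],
    [0,0,0],
    [0,0,0]
  ],
  "hand": [-1,-1,-1,-1,-1]
}}

```text
time_s: 0.93
ee_pos: [0.4108, -0.2976, 0.2223]
tool_rot: [180.0, 0.0, 17.7]
ft_force: [0.1, 0.1, 0.1]
grip_width: 0.325
grip_force: 0.0
```

Emit:
{"api": "drive_tool", "payload": {
  "dp": [
    [3,-2.4,0],
    [3,-2.4,0],
    [3,-2.4,0],
    [0,0,0],
    [0,0,0]
  ],
  "turn": [
    [0,0,0],
    [0,0,0],
    [0,0,0],
    [0,0,0],
    [0,0,0]
  ],
  "hand": [-1,-1,-1,-1,-1]
}}

```text
time_s: 1.35
ee_pos: [0.4753, -0.2008, 0.2223]
tool_rot: [-180.0, 0.0, 18.0]
ft_force: [-0.2, -1.4, -0.2]
grip_width: 0.018
grip_force: 0.0
```

```bash
python3 - <<'E'
from h import *
from scipy.spatial.transform import Rotation as R
s=telemetry.read_state();c=vision.read_camera("wrist");T=np.eye(4)
T[:3,:3]=R.from_euler("xyz",s["tool_rot"],degrees=True).as_matrix();T[:3,3]=s["ee_pos"]
P=cloud(c,T@c["mount"]);hsv=cv2.cvtColor(c["img"],cv2.COLOR_RGB2HSV)
cv2.imwrite("pics/w1.png",c["img"][...,::-1])
m=((hsv[...,0]<16)&(hsv[...,1]>130)&(np.abs(P[...,2]-.114)<.01)).astype(np.uint8)
n,l,st,ce=cv2.connectedComponentsWithStats(m)
for i in range(1,n):
    if st[i,4]>40:
        p=P[l==i].mean(0);print(st[i],ce[i].round(),p.round(4),"d tool cm",(T[:3,:3].T@(p-T[:3,3])*100).round(2))
print(T[:3,3])
E
```

```text
[212 121  31  32 769] [227. 136.] [ 0.5255 -0.1379  0.1145] d tool cm [ 6.72 -4.42 10.79]
[  0 247  26  20 336] [ 10. 255.] [0.341  0.0434 0.1101] d tool cm [ -5.21 -27.37  11.23]
[ 0.47525662 -0.20076168  0.22230758]
```

View pics/w1.png

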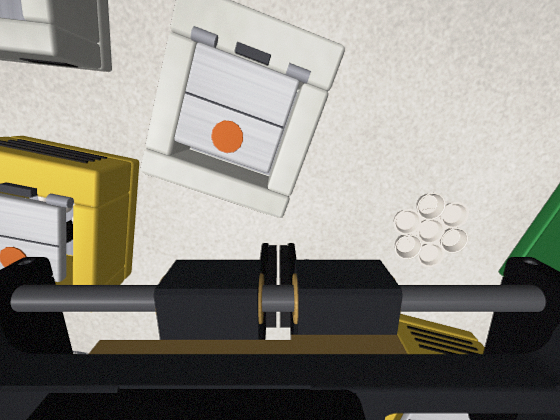

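The wrist view shows the orange pad at (227,136) on the white mill. It measures (0.5255, -0.138, 0.1145), which agrees with the given height and with the top and side views. I'll move over it and stop just above.

Emit:
{"api": "drive_tool", "payload": {
  "dp": [
    [3.35,-2.2,0],
    [3.35,-2.2,0],
    [0,0,4],
    [0,0,4],
    [0,0,1.5]
  ],
  "turn": [
    [0,0,0],
    [0,0,0],
    [0,0,0],
    [0,0,0],
    [0,0,0]
  ],
  "hand": [-1,-1,-1,-1,-1]
}}

```text
time_s: 1.82
ee_pos: [0.521, -0.1421, 0.1222]
tool_rot: [-179.8, 0.4, 17.6]
ft_force: [-2.0, -0.7, -0.8]
grip_width: 0.008
grip_force: 0.0
```

Emit:
{"api": "drive_tool", "payload": {
  "dp": [
    [0,0,0],
    [0,0,0]
  ],
  "turn": [
    [0,0,0],
    [0,0,0]
  ],
  "hand": [-1,-1]
}}

```text
time_s: 1.98
ee_pos: [0.5236, -0.1429, 0.1269]
tool_rot: [-179.9, 0.1, 17.5]
ft_force: [1.1, 0.0, 0.3]
grip_width: 0.007
grip_force: 0.0
```

Emit:
{"api": "drive_tool", "payload": {
  "dp": [
    [0.3,-0.5,0],
    [0,0,0.6],
    [0,0,0.6],
    [0,0,0.4],
    [0,0,0]
  ],
  "turn": [
    [0,0,0],
    [0,0,0],
    [0,0,0],
    [0,0,0],
    [0,0,0]
  ],
  "hand": [-1,-1,-1,-1,-1]
}}

```text
time_s: 2.4
ee_pos: [0.5265, -0.1358, 0.1116]
tool_rot: [180.0, -0.0, 17.7]
ft_force: [0.5, 0.2, 2.7]
grip_width: 0.007
grip_force: 1.5
```

In contact, and the pad is yielding at about 2.7 N.

Emit:
{"api": "drive_tool", "payload": {
  "dp": [
    [0,0,0.3],
    [0,0,0.2],
    [0,0,0.1],
    [0,0,0]
  ],
  "turn": [
    [0,0,0],
    [0,0,0],
    [0,0,0],
    [0,0,0]
  ],
  "hand": [-1,-1,-1,-1]
}}

```text
time_s: 2.73
ee_pos: [0.5265, -0.1358, 0.1089]
tool_rot: [179.9, 0.0, 17.7]
ft_force: [-7.6, 1.7, 20.9]
grip_width: 0.007
grip_force: 10.5
```

The force is up to 21 N, so the hatch is at its hard stop. I'll let go by retreating fast, up and toward the robot.

Emit:
{"api": "drive_tool", "payload": {
  "dp": [
    [-1,-0.3,-4],
    [-2,-0.6,-3.5],
    [-2.5,-0.8,-3],
    [-2.5,-0.8,-3],
    [-2,-0.6,-3]
  ],
  "turn": [
    [0,0,0],
    [0,0,0],
    [0,0,0],
    [0,0,0],
    [0,0,0]
  ],
  "hand": [-1,-1,-1,-1,-1]
}}

```text
time_s: 3.15
ee_pos: [0.4194, -0.1362, 0.2717]
tool_rot: [180.0, 0.0, 17.7]
ft_force: [0.2, -1.0, 1.3]
grip_width: 0.003
grip_force: 0.0
```

Emit:
{"api": "drive_tool", "payload": {
  "dp": [
    [0,0,0],
    [0,0,0],
    [0,0,0],
    [0,0,0],
    [0,0,0]
  ],
  "turn": [
    [0,0,0],
    [0,0,0],
    [0,0,0],
    [0,0,0],
    [0,0,0]
  ],
  "hand": [-1,-1,-1,-1,-1]
}}

```text
time_s: 3.57
ee_pos: [0.4211, -0.136, 0.269]
tool_rot: [-179.9, 0.1, 17.7]
ft_force: [-0.7, 0.3, -0.2]
grip_width: 0.003
grip_force: 0.0
```

Emit:
{"api": "drive_tool", "payload": {
  "dp": [
    [0,0,0],
    [0,0,0],
    [0,0,0],
    [0,0,0],
    [0,0,0]
  ],
  "turn": [
    [0,0,0],
    [0,0,0],
    [0,0,0],
    [0,0,0],
    [0,0,0]
  ],
  "hand": [-1,-1,-1,-1,-1]
}}

```text
time_s: 3.98
ee_pos: [0.4214, -0.1364, 0.2704]
tool_rot: [-180.0, 0.0, 17.7]
ft_force: [-0.9, -0.4, -0.5]
grip_width: 0.006
grip_force: 0.0
```

Emit:
{"api": "drive_tool", "payload": {
  "dp": [
    [0,0,0],
    [0,0,0],
    [0,0,0],
    [0,0,0],
    [0,0,0]
  ],
  "turn": [
    [0,0,0],
    [0,0,0],
    [0,0,0],
    [0,0,0],
    [0,0,0]
  ],
  "hand": [-1,-1,-1,-1,-1]
}}

```text
time_s: 4.4
ee_pos: [0.4214, -0.1364, 0.2706]
tool_rot: [180.0, -0.0, 17.7]
ft_force: [-0.3, 0.4, -0.5]
grip_width: 0.008
grip_force: 0.0
```

```bash
python3 - <<'E'
from h import *
c=vision.read_camera("side");cv2.imwrite("pics/s2.png",cv2.resize(c["img"][80:300,120:400,::-1],None,fx=2,fy=2))
P=cloud(c,c["extrinsics"]);k=(abs(P[...,0]-.56)<.05)&(abs(P[...,1]+.136)<.05)&(P[...,2]<.2)&(P[...,2]>.1)
print(k.sum(),P[k][:,2].max());print(telemetry.read_state()["ee_pos"],telemetry.read_state()["ft_force"])
E
```

```text
239 0.18936622552182625
[ 0.42136722 -0.13644153  0.27060175] [-0.44815197  0.89813609 -0.10592119]
```

View pics/s2.png

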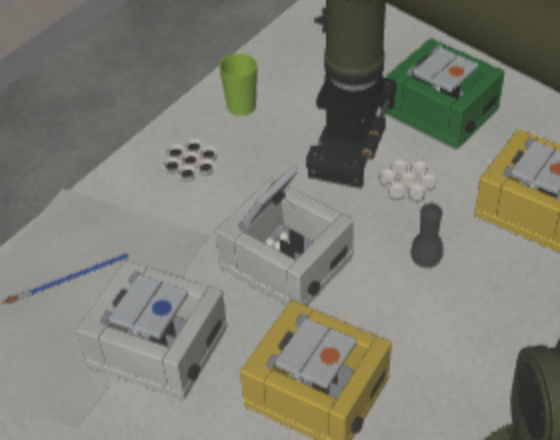

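The orange mill's hatch stands wide open at crop (270,205), with its tip at about 0.19 m as expected for the open stop. The blue hatch at (145,305) is shut, and the pestle and palette are standing. I'll wait a moment longer, then hand in.

Emit:
{"api": "drive_tool", "payload": {
  "dp": [
    [0,0,0],
    [0,0,0],
    [0,0,0],
    [0,0,0],
    [0,0,0]
  ],
  "turn": [
    [0,0,0],
    [0,0,0],
    [0,0,0],
    [0,0,0],
    [0,0,0]
  ],
  "hand": [-1,-1,-1,-1,-1]
}}

```text
time_s: 4.87
ee_pos: [0.4214, -0.1364, 0.2706]
tool_rot: [180.0, -0.0, 17.7]
ft_force: [-0.8, -0.5, 1.2]
grip_width: 0.004
grip_force: 0.0
```

Emit:
{"api": "drive_tool", "payload": {
  "dp": [
    [0,0,0],
    [0,0,0],
    [0,0,0],
    [0,0,0],
    [0,0,0]
  ],
  "turn": [
    [0,0,0],
    [0,0,0],
    [0,0,0],
    [0,0,0],
    [0,0,0]
  ],
  "hand": [-1,-1,-1,-1,-1]
}}

```text
time_s: 5.28
ee_pos: [0.4214, -0.1364, 0.2706]
tool_rot: [180.0, 0.0, 17.7]
ft_force: [-0.7, -0.5, 1.2]
grip_width: 0.003
grip_force: 0.0
```

```bash
python3 -c "
from bench import ticket
print(ticket.sign_off())"
```

```text
the job is handed in; nothing more can be done
None
```

I pressed the orange pad to its stop once and let go; the hatch sprang wide open, the camera view after I backed away shows it open with the blue hatch shut, and the job is handed in (no verdict was returned).

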